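# Slide the squat tub into the label reader and start it

### The arm

A 7-joint arm with a two-finger parallel gripper is mounted at the origin on the work surface. World frame = base frame: x ahead of the robot, y to its left, z up, the work surface at z = 0. Lengths are in m, angles in rad, forces in N, time in s.
With the tool pointing down it reaches from about 0.4 to 0.9 m from the base axis. Payload 5.5 kg.
Tool frame: the origin (TCP) lies on the centre line of the jaws, within the pads' length; the fingertips stand 25 mm ahead of it and the grasp point (between the pads) lies 6 mm ahead of it (manip.nose_length is the distance from the TCP to the fingertips, in m); z points along the fingers, y is the line along which they close (so a half turn about z gives the same grasp; the last joint's range is limited). The gripper opens to 92 mm and grips with 3 to 60 N. Pads are 19 mm wide; open, the fingers measure 130 mm over their backs; the gripper's body (75 mm by 190 mm) begins 47 mm behind the grasp point.
Start: joints at [1.465, 0.501, -0.427, 1.55, 0.221, 1.138, -0.21], TCP at [0.234, -0.606, 0.252] pointing down, gripper open.
Joint ranges: [-2.88, 2.88], [-0.31, 2.03], [-1.54, 1.56], [0.2, 2.42], [-1.41, 4.55], [0.19, 2.02], [-2.57, 2.57]. Speed limits (rad/s): [2.57, 2.57, 3.14, 3.14, 3.14, 3.14, 3.14].

### API

Orientations are given as a rotation vector (axis times angle).
In Python, from bench import get_obs, optics, close_job, manip gives the robot as it stands.
- The arm moves only by the tool play_rows, never from a script. Its argument "steps" is a list that holds one entry, the list of rows, each a list of 6 numbers: the shift along the tool's x, y, z each as a share of 1000 mm, from -1 to 1, then the turn, a rotation vector about the tool's x, y, z each as a share of pi/2 rad, from -1 to 1. In form: [[[dx, dy, dz, wx, wy, wz], ...]]. A call has 1 to 8 rows; each row is the pose to reach, as a shift and turn from the pose commanded when the call began, along the tool's axes at that moment; what a row does not reach only later rows make up. A row lasts 1/8 s, in which the tool goes at most 62.5 mm and 10.7 degrees, less where a joint would pass 70% of its speed; a pose out of reach is approached as far as the arm can. A call with a number of a shift or a turn outside -1 to 1 is refused whole. A call with a gripper value outside its range is refused whole. "jaw" is the closure, from -1 (fully open) to 1 (shut), set as the call begins (left out, the last holds). The fingers move at their own pace and stop on an object; the grip force is fixed at half the most. Time passes only in rows, so rows that repeat a pose let the fingers close. It gives the time, the measured TCP pose, the force, the opening and the grip force at its end, in the units of the state.
- get_obs(): the state, without advancing time (a new reading comes with each control period).
- optics.camera(name): name is "scene" or "top"; returns (picture, depth): 420x560x3 uint8, red, green, blue; 420x560 float32, m along the optical axis (not along the pixel's ray), 0 where there is no reading.
- optics.camera_info(name): a dict with "camera_matrix" (3x3 intrinsics, pixels), "origin" and "rotation" of the camera in the world. Camera axes: x right, y up, looking along -z (the intrinsics and any distortion apply to the point x, -y, -z); pixel columns grow to the right and rows downward; lengths in m; the calibration is good to about 2 mm. A picture is of the moment at which its call begins. camera_info takes no time and is no camera call.
- close_job(): hands the job in; it is judged then, once.
The state is a dict: "t": time; "q": joint angles; "dq": joint speeds; "joint_torque": joint torques, N m; "eef_pos": TCP position; "ee_rot": TCP orientation; "contact_force": force on the tool from outside, world axes, zero at the start; "wrist_torque": the same for the moment, N m; "grip_width": finger opening in m; "grip_force": force on a finger pad.
Only numpy, scipy, OpenCV 4.12 (cv2) and the standard library are available. Lean on these libraries where they do the work, as an engineer would, in place of code of your own. Each camera call takes 0.05 s, during which the arm holds its last target. There are 200 camera calls.

### The job

Push the squat white tub along the bench, without lifting or tipping it, into the corner of the grey label reader until its side touches both the reader's steel front plate and the low steel end stop. Only then press the round button on top of the reader all the way down and let it spring back. Leave the tub against both stops, and leave the tall tub and the other things where they stand.

Things in the scene. Friction and masses are not known exactly. Their poses are not given: they have to be found in the camera images.
- tub: The squat lidded white plastic tub with a paper label band: a straight upright cylinder 92 mm in diameter and 75 mm high, flat lid, 0.3 to 0.65 kg, standing loose on the bench (too wide for the gripper). Origin: centre of its underside; z up.
- tall_tub: The tall tub, same look and diameter (92 mm) but 135 mm high, loose; to be left alone. Origin: centre of its underside. Squat and tall tub may have changed places; one stands nearer the robot, the other farther away, their centres at least 0.13 m apart in x.
- reader: Grey label reader fixed to the bench, turned up to 0.2 rad about the vertical. Origin: the point of the bench under the squat tub's centre when the tub touches both stops; z up. Housing 76 mm high: own x -85 to +70, y +52 to +152 mm. The corner is open to its -x and -y and has no floor plate: the tub slides on the bench.
- plate (a point): On the face of the reader's steel front plate (dark window in it), at bench level, where the seated tub touches it: reader (0, +46 mm). The face is the plane reader y = +46 mm, from x = -85 to +52 mm, 80 mm high, 6 mm thick.
- stop (a point): On the face of the low steel end stop, at bench level, where the seated tub touches it: reader (+46 mm, 0). The face is the plane reader x = +46 mm, from y = -55 to +52 mm; the bar is 40 mm high and 12 mm thick.
- start (a joint): The reader's spring push button: 0 = up, 0.006 m = fully down (takes about 5 N); springs back by itself.
- start_top (a point): Centre of the top of the round button (32 mm in diameter), on top of the reader's housing at reader x = -40, y = +105 mm; pressed straight down.
- bottle: White bottle with black cap, 66 mm in diameter, 170 mm high, loose, to the robot's right. Origin: centre of its underside.
- jar: Small amber jar, 42 mm in diameter, 55 mm high, loose, beyond the work. Origin: centre of its underside.
- cup: Small open white sample cup, 60 mm in diameter at the rim, 50 mm high, loose, near the robot. Origin: centre of its underside.
- spatula: Spatula, 240 mm long, lying loose beyond the work. Origin: under its middle; x runs along it towards the blade.
- beaker: Open black beaker, 90 mm in diameter at the rim, 100 mm high, loose, on the left behind the reader. Origin: centre of its underside.
There are look-alikes about, which are no part of the job. What is shaped like the tub but orange, purple or turquoise is not meant.

How it is judged:
By the outcome, as a careful person would: the job done as asked, in the order asked, and still so for the second after the job is handed in, with the robot touching nothing.
It also fails if it takes over 72 s, if anything falls off the work surface, if the arm or the gripper's body presses on something with over 40 N, if the wrist force passes 120 N, or if a joint passes its speed limit or range.

## Working session

There is one attempt and no reset: what is moved stays moved. The work goes in short steps, Python scripts to look and compute and a tool call to move; the robot and the scene stay as the last step left them, time stands still between calls to the robot, and variables do not carry over. Pictures are saved under pics/ and viewed, at most 10 in all, crops included, and the job is handed in when it is done.

Besides the shell and the picture viewer there is one more tool, called after ">>>" by a JSON object that holds its "api" and its "payload", one argument or row to a line. play_rows: Moves the arm, as the interface text tells. Shift numbers are shares of 1000 mm and turn numbers shares of pi/2 rad, none past 1 either way. Its arguments: {"type":"object","properties":{"steps":{"type":"array","items":{"type":"array","items":{"type":"array","items":{"type":"number"}}}},"jaw":{"type":"number"}},"required":["steps"]}

```bash
mkdir -p pics; cat > h.py <<'E'
import numpy as np, cv2
from bench import get_obs, optics, close_job, manip
from scipy.spatial.transform import Rotation as R
def cloud(n):
    im,d=optics.camera(n); c=optics.camera_info(n); K=np.array(c["camera_matrix"])
    v,u=np.mgrid[:d.shape[0],:d.shape[1]]
    p=np.stack([(u-K[0,2])/K[0,0]*d,-(v-K[1,2])/K[1,1]*d,-d],-1)
    w=p@np.array(c["rotation"]).T+np.array(c["origin"]); w[d==0]=np.nan
    return im,d,w
def save(im,f): cv2.imwrite("pics/"+f,cv2.cvtColor(im,cv2.COLOR_RGB2BGR))
E
python3 - <<'E'
from h import *
for n in("top","scene"):
    im,d,w=cloud(n); save(im,n+"1.png"); np.savez(n+"1.npz",im=im,w=w); print(optics.camera_info(n))
o=get_obs(); print(o["t"],o["eef_pos"],o["ee_rot"],o["contact_force"],manip.nose_length)
print(R.from_rotvec(o["ee_rot"]).as_matrix().round(3))
E
```

```text
Traceback (most recent call last):
  File "h.py", line 8, in cloud
    w=p@np.array(c["rotation"]).T+np.array(c["origin"]); w[d==0]=np.nan
      ~~~~~~~~~~~~~~~~~~~~~~~~~~~^~~~~~~~~~~~~~~~~~~~~~
ValueError: operands could not be broadcast together with shapes (420,560) (3,)
```

```bash
sed -i 's/np.array(c\["rotation"\]).T/R.from_rotvec(c["rotation"]).as_matrix().T/' h.py
python3 - <<'E'
from h import *
for n in("top","scene"):
    print(optics.camera_info(n))
    im,d,w=cloud(n); save(im,n+"1.png"); np.savez(n+"1.npz",im=im,w=w)
    print(np.nanpercentile(w[...,2],[1,10,50,90,99]))
o=get_obs(); print(o["t"],o["eef_pos"],o["ee_rot"],o["contact_force"],manip.nose_length)
print(R.from_rotvec(o["ee_rot"]).as_matrix().round(3))
E
```

```text
{'camera_matrix': array([[500.39709795,   0.        , 284.31266798],
       [  0.        , 500.39709795, 222.57889752],
       [  0.        ,   0.        ,   1.        ]]), 'origin': array([ 0.38957493, -0.0563651 ,  1.72468018]), 'rotation': array([ 0.0807258 , -0.09208459, -1.58563403])}
[-0.76506156 -0.75327804 -0.00298164  0.10942215  0.68681753]
{'camera_matrix': array([[397.46424668,   0.        , 284.91748945],
       [  0.        , 397.46424668, 208.21230077],
       [  0.        ,   0.        ,   1.        ]]), 'origin': array([1.45183397, 0.19403683, 0.93428306]), 'rotation': array([0.59024864, 0.7465939 , 1.73135123])}
[-7.56870398e-01 -7.48544642e-01  9.07489794e-05  2.81263685e-01
  4.57968217e-01]
0.15 [ 0.23408355 -0.60585304  0.25091736] [-3.08688096e+00 -5.75711290e-01  3.79198286e-04] [-0.41130298  0.77879507 -0.05217477] 0.025
[[ 0.933  0.36  -0.001]
 [ 0.36  -0.933  0.001]
 [ 0.    -0.002 -1.   ]]
```

View pics/top1.png

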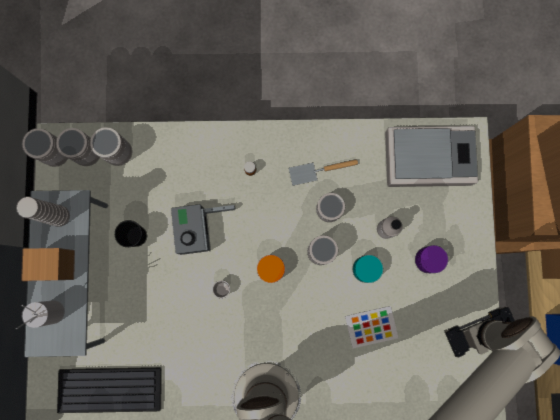

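View pics/scene1.png

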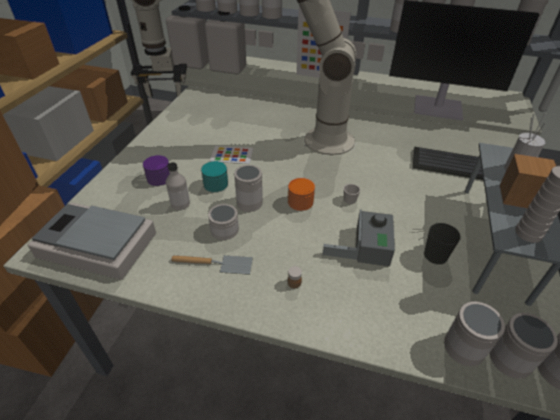

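Top view: the robot base is at the bottom and +x is up. Candidates for the tub: a far white one at (331,207), a near white one at (323,249), plus orange (271,269), turquoise (368,269) and purple (432,259) decoys and big tins (40–110,146). In the scene view the far one (223,221) is the squat one and the near one (248,187) is tall. The reader is at (190,230), with its stop bar at (222,209).

```bash
cat > m.py <<'E'
from h import *
from scipy.optimize import least_squares
def blob(w,c,zlo,zhi,r=.06):
    m=(abs(w[...,0]-c[0])<r)&(abs(w[...,1]-c[1])<r)&(w[...,2]>zlo)&(w[...,2]<zhi)
    return w[m]
def top(w,px,r=0.075,band=.012):
    c=w[px[1],px[0]]
    p=blob(w,c[:2],c[2]-band,c[2]+band,r)
    (x,y),rad=cv2.minEnclosingCircle((p[:,:2]*1000).astype(np.float32))
    return c[2],p[:,:2].mean(0),(x/1000,y/1000,rad/1000),len(p)
E
python3 - <<'E'
from m import *
z=np.load("top1.npz"); w=z["w"]; im=z["im"]
for n,px in dict(far=(331,207),near=(323,249),orange=(271,269),turq=(368,269),bottle=(396,224),cup=(221,289),jar=(250,169),beaker=(130,234)).items():
    print(n,*[np.round(a,4) for a in top(w,px)])
for n,px in dict(house=(200,218),button=(188,239),stop=(222,209),bench=(280,220),bench2=(260,300)).items(): print(n,w[px[1],px[0]].round(4))
c=cv2.resize(im[140:320,150:420],None,fx=2.9,fy=2.9,interpolation=cv2.INTER_CUBIC); save(c,"crop1.png")
E
```

```text
far 0.075 [ 0.6244 -0.2261] [ 0.6252 -0.2258  0.0463] 588
near 0.1304 [ 0.477  -0.1913] [ 0.4775 -0.1919  0.0459] 642
orange 0.0807 [ 0.4207 -0.0219] [ 0.4211 -0.0218  0.0456] 575
turq 0.0702 [ 0.4153 -0.3447] [ 0.416  -0.3459  0.0464] 599
bottle 0.1687 [ 0.551  -0.4196] [ 0.5513 -0.4207  0.0165] 77
cup 0.0014 [0.3543 0.1491] [0.3545 0.1497 0.1035] 1827
jar 0.0505 [0.7664 0.0461] [0.7676 0.0452 0.0197] 105
beaker 0.0059 [0.5468 0.4591] [0.5471 0.4611 0.1038] 1324
house [0.592  0.2106 0.0681]
button [0.5198 0.244  0.1018]
stop [0.6249 0.1405 0.0407]
bench [ 0.5877 -0.0556  0.0099]
bench2 [0.3155 0.0169 0.001 ]
```

View pics/crop1.png

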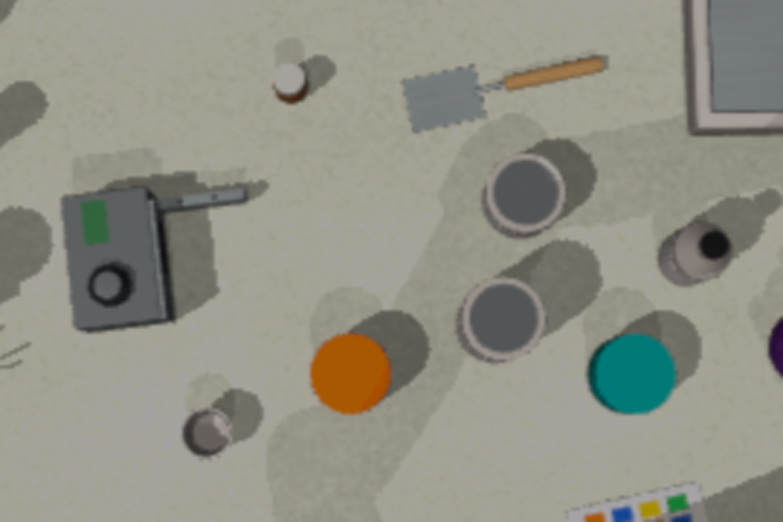

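The crop confirms it: far tub at z = 0.075 with radius 46 mm is the squat one, and near at 0.130 is the tall one. Now the reader's pose.

```bash
python3 - <<'E'
from m import *
def inside(c,p): pass
for n in("top","scene"):
    w=np.load(n+"1.npz")["w"]
    p=blob(w,(.57,.22),.062,.09,.14)
    r=cv2.minAreaRect((p[:,:2]*1000).astype(np.float32)); print(n,"housing",r,len(p),np.median(p[:,2]))
    b=blob(w,(.53,.235),.09,.12,.06); 
    print(" button",cv2.minEnclosingCircle((b[:,:2]*1000).astype(np.float32)),len(b),np.percentile(b[:,2],[50,90]))
    s=blob(w,(.63,.135),.028,.05,.05); s=s[(s[:,1]<.17)]
    print(" stop",cv2.minAreaRect((s[:,:2]*1000).astype(np.float32)),len(s))
    print(" lim far tub",*(f(blob(w,(.625,-.226),.06,.09)[:,:2],axis=0).round(4) for f in(np.min,np.max)))
    # candidate template fit of bench->top footprint
    def fit(v):
        x,y,a=v; c,sn=np.cos(a),np.sin(a)
        def loc(q): d=q[:,:2]-[x,y]; return np.c_[c*d[:,0]+sn*d[:,1],-sn*d[:,0]+c*d[:,1]]
        def out(q,lo,hi): e=np.maximum(0,np.maximum(lo-q,q-hi)); return e
        # symmetric: centred mean + containment
        h=loc(p); t=loc(s)
        lo,hi=np.percentile(h,[1,99],axis=0); l2,h2=np.percentile(t,[2,98],axis=0)
        return np.r_[lo[0]+.085,hi[0]-.070,lo[1]-.046,hi[1]-.152,l2[0]-.046,h2[0]-.058,l2[1]+.055,(loc(b).mean(0)-[-.04,.105])]
    bst=min((least_squares(fit,[.57,.12,a],diff_step=1e-3,loss="soft_l1",f_scale=.002) for a in np.linspace(-.2,.2,9)),key=lambda r:r.cost)
    print(" fit",bst.x.round(4),bst.fun.round(4))
E
```

```text
top housing ((557.6798706054688, 246.5676727294922), (155.76791381835938, 108.45268249511719), 6.905947208404541) 1413 0.07590550078240765
 button ((523.1388549804688, 248.52122497558594), 23.013355255126953) 94 [0.09597283 0.10134191]
 stop ((629.5794677734375, 134.61456298828125), (13.366446495056152, 69.41041564941406), 6.168116569519043) 83
 lim far tub [ 0.5801 -0.2712] [ 0.6699 -0.1807]
 fit [0.5756 0.1489 0.1156] [ 0.0019 -0.0009  0.0004 -0.0009 -0.0001  0.0002  0.0004 -0.0006  0.    ]
scene housing ((560.1919555664062, 246.66317749023438), (159.25714111328125, 106.63121032714844), 6.414702892303467) 1292 0.07610732052467345
 button ((528.3202514648438, 247.89163208007812), 21.136947631835938) 76 [0.09695563 0.09969098]
 stop ((632.2780151367188, 134.5714111328125), (16.2689208984375, 69.20748901367188), 6.7614641189575195) 135
 lim far tub [ 0.5813 -0.2714] [ 0.6751 -0.181 ]
 fit [0.5791 0.1487 0.0977] [ 0.0009 -0.0012  0.0002 -0.0015 -0.0017  0.0009  0.003   0.0007 -0.0007]
```

```bash
cat > go.py <<'E'
import sys
from h import *
RO=np.array([.577,.1488]); RY=.112
def rd(x,y): c,s=np.cos(RY),np.sin(RY); return RO+[c*x-s*y,s*x+c*y]
def go(pos,hd,o=None):  # world TCP target, heading of tool x (deg) -> row numbers
    o=o or get_obs(); A=R.from_rotvec(o["ee_rot"]); h=np.radians(hd); c,s=np.cos(h),np.sin(h)
    B=R.from_matrix([[c,s,0],[s,-c,0],[0,0,-1]])
    d=A.inv().apply(np.array(pos)-o["eef_pos"]); w=(A.inv()*B).as_rotvec()/(np.pi/2)
    print(pos,hd,"->",np.r_[d,w].round(4).tolist())
def st():
    o=get_obs(); print(round(o["t"],2),o["eef_pos"].round(4),np.round(o["contact_force"],1),round(o["grip_width"],4))
E
python3 -c "
from go import *
st(); go([.627,-.288,.25],90)"
```

```text
0.15 [ 0.2341 -0.6059  0.2509] [-0.4  0.8 -0.1] 0.0918
[0.627, -0.288, 0.25] 90 -> [0.4811, -0.1548, 0.0012, -0.0008, -0.0006, -0.7652]
```

>>> {"api": "play_rows", "payload": {
  "steps": [
    [[0.481, -0.155, 0.001, 0, 0, -0.765], [0.481, -0.155, 0.001, 0, 0, -0.765], [0.481, -0.155, 0.001, 0, 0, -0.765], [0.481, -0.155, 0.001, 0, 0, -0.765], [0.481, -0.155, 0.001, 0, 0, -0.765], [0.481, -0.155, 0.001, 0, 0, -0.765], [0.481, -0.155, 0.001, 0, 0, -0.765], [0.481, -0.155, 0.001, 0, 0, -0.765]]
  ],
  "jaw": -0.3
}}

```text
t: 1.15
eef_pos: [0.624, -0.2908, 0.2502]
ee_rot: [-2.221, -2.221, 0.0]
contact_force: [-0.5, -1.1, -0.5]
grip_width: 0.0593
grip_force: 0.0
```

>>> {"api": "play_rows", "payload": {
  "steps": [
    [[0, 0, 0, 0, 0, 0], [0, 0, 0, 0, 0, 0]]
  ]
}}

```text
t: 1.4
eef_pos: [0.6227, -0.2916, 0.25]
ee_rot: [-2.22, -2.221, 0.002]
contact_force: [-0.7, -0.5, 0.1]
grip_width: 0.0597
grip_force: 0.0
```

```bash
python3 -c "
from go import *
st(); go([.627,-.288,.25],90);go([.627,-.288,.05],90)"
```

```text
1.4 [ 0.6227 -0.2916  0.25  ] [-0.7 -0.5  0.1] 0.0597
[0.627, -0.288, 0.25] 90 -> [0.0036, 0.0043, 0.0, -0.0009, 0.0001, 0.0003]
[0.627, -0.288, 0.05] 90 -> [0.0036, 0.0046, 0.2, -0.0009, 0.0001, 0.0003]
```

>>> {"api": "play_rows", "payload": {
  "steps": [
    [[0.0, 0.004, 0.06, 0, 0, 0], [0.0, 0.004, 0.12, 0, 0, 0], [0.0, 0.004, 0.16, 0, 0, 0], [0.0, 0.004, 0.185, 0, 0, 0], [0.0, 0.004, 0.2, 0, 0, 0], [0.0, 0.004, 0.2, 0, 0, 0]]
  ]
}}

```text
t: 2.15
eef_pos: [0.6267, -0.2922, 0.0506]
ee_rot: [-2.222, -2.22, 0.0]
contact_force: [-0.1, 0.1, -0.1]
grip_width: 0.0596
grip_force: 0.0
```

```bash
python3 - <<'E'
from go import *
st()
im,d,w=cloud("top"); 
from m import top
print(top(w,(331,207)))
save(cv2.resize(im[140:320,230:430],None,fx=3,fy=3),"c2.png")
for t in [(.627,-.226),(.634,-.195),(.642,-.16),(.645,-.1)]: go([t[0],t[1]-.046,.05],90)
E
```

```text
2.15 [ 0.6267 -0.2922  0.0506] [-0.1  0.1 -0.1] 0.0596
(np.float64(0.07918455477594133), array([ 0.62469003, -0.22468642]), (0.6245443115234375, -0.22667300415039063, 0.04613634490966797), 555)
[0.627, -0.272, 0.05] 90 -> [0.0202, -0.0006, 0.0017, 0.0008, 0.0003, -0.0005]
[0.634, -0.241, 0.05] 90 -> [0.0512, 0.0064, 0.0017, 0.0008, 0.0003, -0.0005]
[0.642, -0.20600000000000002, 0.05] 90 -> [0.0862, 0.0144, 0.0017, 0.0008, 0.0003, -0.0005]
[0.645, -0.14600000000000002, 0.05] 90 -> [0.1462, 0.0173, 0.0017, 0.0008, 0.0003, -0.0005]
```

View pics/c2.png

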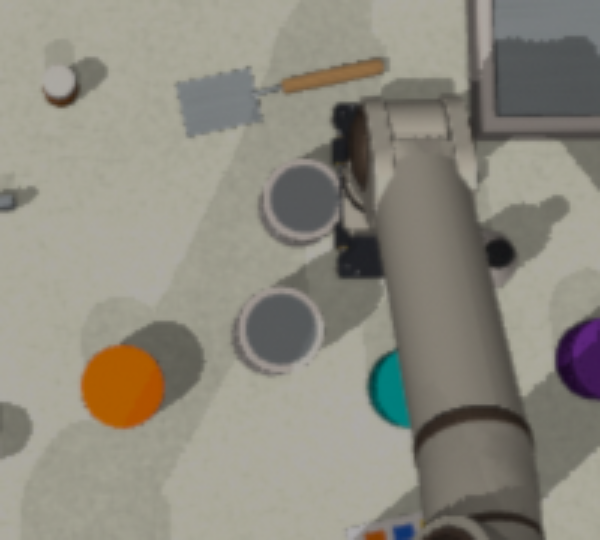

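The crop shows the squat tub at (302,200), the gripper just to its right, and the body corner at (340,275) clear of the tall tub at (280,330). I start the push with a slight +x drift.

>>> {"api": "play_rows", "payload": {
  "steps": [
    [[0.008, 0.0, 0.001, 0, 0, 0], [0.016, 0.0, 0.001, 0, 0, 0], [0.024, 0.001, 0.001, 0, 0, 0], [0.032, 0.003, 0.001, 0, 0, 0], [0.04, 0.006, 0.001, 0, 0, 0], [0.049, 0.009, 0.001, 0, 0, 0], [0.058, 0.012, 0.001, 0, 0, 0], [0.067, 0.014, 0.001, 0, 0, 0]]
  ]
}}

```text
t: 3.2
eef_pos: [0.6417, -0.2249, 0.0502]
ee_rot: [2.221, 2.219, 0.0]
contact_force: [-1.1, -4.7, 4.6]
grip_width: 0.0598
grip_force: 2.9
```

```bash
cat >> m.py <<'E'
def tub(w,guess):
    p=blob(w,guess,.062,.088,.06); q=p[np.hypot(*(p[:,:2]-guess).T)<.058]
    f=least_squares(lambda c:np.maximum(np.hypot(*(q[:,:2]-c).T)-.046,0),guess).x
    return q[:,:2].mean(0).round(4),cv2.minEnclosingCircle((q[:,:2]*1000).astype(np.float32)),len(q)
E
python3 - <<'E'
from go import *; from m import *
st()
im,d,w=cloud("top"); print(tub(w,np.array([.637,-.182]))); print(top(w,(323,249)))
go([.645,-.12,.05],90)
E
```

```text
3.2 [ 0.6417 -0.2249  0.0502] [-1.1 -4.7  4.6] 0.0598
(array([ 0.6402, -0.1682]), ((641.20751953125, -179.64393615722656), 46.12294387817383), 406)
(np.float64(0.13467222708896354), array([ 0.48040153, -0.1924673 ]), (0.49465960693359373, -0.2003970489501953, 0.0643330078125), 677)
[0.645, -0.12, 0.05] 90 -> [0.1025, 0.003, 0.0003, 0.001, -0.0005, 0.0006]
```

>>> {"api": "play_rows", "payload": {
  "steps": [
    [[0.012, 0.002, 0, 0, 0, 0], [0.025, 0.003, 0, 0, 0, 0], [0.038, 0.003, 0, 0, 0, 0], [0.051, 0.003, 0, 0, 0, 0], [0.064, 0.003, 0, 0, 0, 0], [0.077, 0.003, 0, 0, 0, 0], [0.09, 0.003, 0, 0, 0, 0], [0.103, 0.003, 0, 0, 0, 0]]
  ]
}}

```text
t: 4.25
eef_pos: [0.6441, -0.1212, 0.05]
ee_rot: [2.222, 2.22, -0.0]
contact_force: [-0.7, -5.4, 5.2]
grip_width: 0.0598
grip_force: 3.4
```

```bash
python3 - <<'E'
from go import *; from m import *
st(); e=get_obs()["eef_pos"]
im,d,w=cloud("top"); print(tub(w,e[:2]+[0,.045])); print(tub.__name__,top(w,(323,249)))
for r in [(-.015,-.10),(-.015,-.07),(-.012,-.03)]:
  for hd in(96,66,56):
    h=np.radians(hd); print(r,end=" "); go([*(rd(*r)-.045*np.array([np.cos(h),np.sin(h)])).round(4),.05],hd)
E
```

```text
4.25 [ 0.6441 -0.1212  0.05  ] [-0.7 -5.4  5.2] 0.0598
(array([ 0.64  , -0.0599]), ((643.3441162109375, -71.72453308105469), 45.42105484008789), 328)
tub (np.float64(0.5934336662953201), array([ 0.45550818, -0.17098274]), (0.43334829711914064, -0.16953131103515626, 0.05699177551269531), 463)
(-0.015, -0.1) [np.float64(0.578), np.float64(0.003), 0.05] 96 -> [0.121, -0.0659, 0.0002, 0.0003, -0.0013, -0.0654]
(-0.015, -0.1) [np.float64(0.555), np.float64(0.0066), 0.05] 66 -> [0.1247, -0.0888, 0.0002, -0.0, -0.0013, 0.268]
(-0.015, -0.1) [np.float64(0.5481), np.float64(0.0104), 0.05] 56 -> [0.1285, -0.0957, 0.0002, -0.0001, -0.0013, 0.3791]
(-0.015, -0.07) [np.float64(0.5746), np.float64(0.0328), 0.05] 96 -> [0.1509, -0.0692, 0.0003, 0.0003, -0.0013, -0.0654]
(-0.015, -0.07) [np.float64(0.5516), np.float64(0.0365), 0.05] 66 -> [0.1546, -0.0922, 0.0003, -0.0, -0.0013, 0.268]
(-0.015, -0.07) [np.float64(0.5448), np.float64(0.0403), 0.05] 56 -> [0.1584, -0.099, 0.0003, -0.0001, -0.0013, 0.3791]
(-0.012, -0.03) [np.float64(0.5731), np.float64(0.0729), 0.05] 96 -> [0.191, -0.0706, 0.0004, 0.0003, -0.0013, -0.0654]
(-0.012, -0.03) [np.float64(0.5501), np.float64(0.0765), 0.05] 66 -> [0.1946, -0.0936, 0.0004, -0.0, -0.0013, 0.268]
(-0.012, -0.03) [np.float64(0.5433), np.float64(0.0803), 0.05] 56 -> [0.1984, -0.1004, 0.0004, -0.0001, -0.0013, 0.3791]
```

```bash
cat >> go.py <<'E'
def path(pts,z=.05,off=.045):  # pts: (reader x, reader y, world heading deg) of the tub
    o=get_obs()
    for x,y,hd in pts:
        h=np.radians(hd); go([*(rd(x,y)-off*np.array([np.cos(h),np.sin(h)])).round(4),z],hd,o)
def wr(p): c,s=np.cos(RY),np.sin(RY); d=np.array(p)-RO; return np.array([c*d[0]+s*d[1],-s*d[0]+c*d[1]])
E
python3 - <<'E'
from go import *
a=wr([.6435,-.0762]); print(a); b=np.array([-.018,-.10])
n=8; path([(*(a+(b-a)*k/n),90+min(k*5.5,22)) for k in range(1,n+1)])
E
```

```text
[ 0.040936   -0.23102271]
[np.float64(0.6387), np.float64(-0.1055), 0.05] 95.5 -> [0.0124, -0.0054, 0.0, 0.0003, -0.0013, -0.0598]
[np.float64(0.6338), np.float64(-0.0895), 0.05] 101.0 -> [0.0284, -0.0102, 0.0001, 0.0004, -0.0012, -0.1209]
[np.float64(0.6288), np.float64(-0.073), 0.05] 106.5 -> [0.0449, -0.0152, 0.0001, 0.0004, -0.0012, -0.182]
[np.float64(0.6238), np.float64(-0.0561), 0.05] 112.0 -> [0.0619, -0.0202, 0.0001, 0.0005, -0.0012, -0.2431]
[np.float64(0.6146), np.float64(-0.0407), 0.05] 112 -> [0.0773, -0.0293, 0.0001, 0.0005, -0.0012, -0.2431]
[np.float64(0.6054), np.float64(-0.0252), 0.05] 112 -> [0.0928, -0.0385, 0.0002, 0.0005, -0.0012, -0.2431]
[np.float64(0.5963), np.float64(-0.0098), 0.05] 112 -> [0.1082, -0.0476, 0.0002, 0.0005, -0.0012, -0.2431]
[np.float64(0.5871), np.float64(0.0057), 0.05] 112 -> [0.1237, -0.0567, 0.0002, 0.0005, -0.0012, -0.2431]
```

>>> {"api": "play_rows", "payload": {
  "steps": [
    [[0.012, -0.005, 0, 0, 0, -0.06], [0.028, -0.01, 0, 0, 0, -0.12], [0.045, -0.015, 0, 0, 0, -0.18], [0.062, -0.02, 0, 0, 0, -0.243], [0.077, -0.029, 0, 0, 0, -0.243], [0.093, -0.038, 0, 0, 0, -0.243], [0.108, -0.048, 0, 0, 0, -0.243], [0.124, -0.057, 0, 0, 0, -0.243]]
  ]
}}

```text
t: 5.3
eef_pos: [0.5862, 0.0031, 0.0498]
ee_rot: [1.761, 2.602, -0.001]
contact_force: [1.9, -3.7, 2.1]
grip_width: 0.0595
grip_force: 2.2
```

```bash
python3 - <<'E'
from go import *; from m import *
st(); e=get_obs()["eef_pos"]; h=np.radians(112)
im,d,w=cloud("top"); t=tub(w,e[:2]+.045*np.array([np.cos(h),np.sin(h)])); print(t); c=np.array(t[1][0])/1000; a=wr(c); print("reader",a)
print("tall?",(lambda p:(p.mean(0),len(p)))(blob(w,(.478,-.192),.11,.15)))
print("sep",(c-e[:2]))
b=np.array([-.016,-.05]); n=7
path([(*(a+(b-a)*k/n),112-8*k) for k in range(1,n+1)])
E
```

```text
5.3 [0.5862 0.0031 0.0498] [ 1.9 -3.7  2.1] 0.0595
(array([0.5536, 0.0593]), ((564.4678955078125, 49.57530975341797), 44.88760757446289), 263)
reader [-0.02354353 -0.09720234]
tall? (array([ 0.48257081, -0.19855039,  0.13501485]), 508)
sep [-0.02170345  0.04644663]
[np.float64(0.5757), np.float64(0.0127), 0.05] 104 -> [0.0088, -0.0058, -0.0003, -0.0008, -0.0016, 0.0891]
[np.float64(0.5698), np.float64(0.0185), 0.05] 96 -> [0.0164, -0.0091, -0.0002, -0.0009, -0.0016, 0.178]
[np.float64(0.5638), np.float64(0.0251), 0.05] 88 -> [0.0247, -0.0122, -0.0002, -0.001, -0.0015, 0.2669]
[np.float64(0.5579), np.float64(0.0325), 0.05] 80 -> [0.0338, -0.0149, -0.0002, -0.0011, -0.0014, 0.3558]
[np.float64(0.5521), np.float64(0.0409), 0.05] 72 -> [0.0438, -0.0171, -0.0002, -0.0012, -0.0014, 0.4446]
[np.float64(0.5466), np.float64(0.0501), 0.05] 64 -> [0.0544, -0.0188, -0.0001, -0.0013, -0.0013, 0.5335]
[np.float64(0.5415), np.float64(0.06), 0.05] 56 -> [0.0654, -0.0198, -0.0001, -0.0014, -0.0012, 0.6224]
```

>>> {"api": "play_rows", "payload": {
  "steps": [
    [[0.009, -0.006, 0, 0, 0, 0.089], [0.016, -0.009, 0, 0, 0, 0.178], [0.025, -0.012, -0.001, 0, 0, 0.267], [0.034, -0.015, -0.002, 0, 0, 0.356], [0.044, -0.017, -0.003, 0, 0, 0.445], [0.054, -0.019, -0.004, 0, 0, 0.534], [0.065, -0.02, -0.005, 0, 0, 0.622], [0.065, -0.02, -0.005, 0, 0, 0.622]]
  ]
}}

```text
t: 6.35
eef_pos: [0.5421, 0.0572, 0.0541]
ee_rot: [-2.771, -1.476, 0.004]
contact_force: [-0.7, 0.2, -0.6]
grip_width: 0.0595
grip_force: 0.7
```

```bash
python3 - <<'E'
from go import *; from m import *
st(); o=get_obs(); e=o["eef_pos"]; X=R.from_rotvec(o["ee_rot"]).as_matrix()[:,0]; print(np.degrees(np.arctan2(X[1],X[0])))
for n in("top","scene"):
    im,d,w=cloud(n); t=tub(w,e[:2]+.045*X[:2]); c=np.array(t[1][0])/1000; print(t,"reader",wr(c)); np.savez(n+"2.npz",w=w,im=im)
    if n=="scene": save(cv2.resize(im[150:300,180:460],None,fx=2.8,fy=2.8),"c3.png")
print("model reader",wr(e[:2]+.045*X[:2]))
E
```

```text
6.35 [0.5421 0.0572 0.0541] [-0.7  0.2 -0.6] 0.0595
56.08920609350034
(array([nan, nan]), ((0.0, 0.0), 0.0), 0) reader [-0.59001562 -0.08337872]
(array([0.5739, 0.0967]), ((563.87451171875, 90.35687255859375), 53.081058502197266), 527) reader [-0.01957521 -0.05660997]
model reader [-0.01581566 -0.05280483]m.py:14: RuntimeWarning: Mean of empty slice.
  return q[:,:2].mean(0).round(4),cv2.minEnclosingCircle((q[:,:2]*1000).astype(np.float32)),len(q)
  ret = um.true_divide(
```

View pics/c3.png

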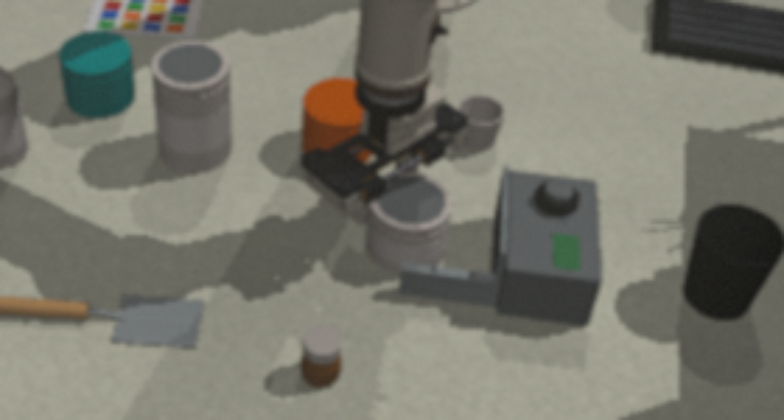

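The crop shows the squat tub at (410,220), seated between the fingers and inside the stop bar at (445,280). The tall tub is untouched.

```bash
python3 - <<'E'
from go import *
a=np.array([-.016,-.053]); b=np.array([-.004,-.005]); n=8
path([(*(a+(b-a)*k/n),56) for k in range(2,n+1,2)],z=.055)
c,s=np.cos(RY),np.sin(RY); A=R.from_rotvec(get_obs()["ee_rot"])
print("1mm reader x,y in tool:",A.inv().apply([c,s,0]).round(3),A.inv().apply([-s,c,0]).round(3))
E
```

```text
[np.float64(0.5435), np.float64(0.0693), 0.055] 56 -> [0.0113, -0.007, -0.0008, -0.0013, 0.0006, 0.0011]
[np.float64(0.5451), np.float64(0.0816), 0.055] 56 -> [0.0224, -0.0125, -0.0008, -0.0013, 0.0006, 0.0011]
[np.float64(0.5468), np.float64(0.0938), 0.055] 56 -> [0.0335, -0.0179, -0.0008, -0.0013, 0.0006, 0.0011]
[np.float64(0.5484), np.float64(0.1061), 0.055] 56 -> [0.0446, -0.0235, -0.0008, -0.0013, 0.0006, 0.0011]
1mm reader x,y in tool: [ 0.647  0.763 -0.002] [ 0.763 -0.647  0.001]
```

>>> {"api": "play_rows", "payload": {
  "steps": [
    [[0.006, -0.003, 0, 0, 0, 0], [0.011, -0.007, 0, 0, 0, 0], [0.017, -0.01, 0, 0, 0, 0], [0.022, -0.012, 0, 0, 0, 0], [0.028, -0.015, 0, 0, 0, 0], [0.034, -0.018, 0, 0, 0, 0], [0.039, -0.021, 0, 0, 0, 0], [0.045, -0.024, 0, 0, 0, 0]]
  ]
}}

```text
t: 7.45
eef_pos: [0.5497, 0.1063, 0.0547]
ee_rot: [2.775, 1.472, -0.0]
contact_force: [-0.4, -1.9, -0.1]
grip_width: 0.0597
grip_force: 1.1
```

```bash
cat > chk.py <<'E'
from go import *; from m import *
st(); o=get_obs(); e=o["eef_pos"]; X=R.from_rotvec(o["ee_rot"]).as_matrix()[:,0]
f=o["contact_force"]; c,s=np.cos(RY),np.sin(RY); print("force in reader x,y",round(c*f[0]+s*f[1],1),round(-s*f[0]+c*f[1],1))
print("model reader",wr(e[:2]+.045*X[:2]))
E
python3 chk.py
```

```text
7.45 [0.5497 0.1063 0.0547] [-0.4 -1.9 -0.1] 0.0597
force in reader x,y -0.6 -1.9
model reader [-0.00265797 -0.00501915]
```

>>> {"api": "play_rows", "payload": {
  "steps": [
    [[0.001, 0, 0, 0, 0, 0], [0.002, 0, 0, 0, 0, 0], [0.003, -0.001, 0, 0, 0, 0], [0.004, -0.001, 0, 0, 0, 0], [0.005, -0.001, 0, 0, 0, 0], [0.006, -0.001, 0, 0, 0, 0], [0.006, -0.001, 0, 0, 0, 0]]
  ]
}}

```text
t: 8.32
eef_pos: [0.552, 0.1108, 0.0547]
ee_rot: [2.775, 1.471, -0.002]
contact_force: [-3.0, -4.5, 2.2]
grip_width: 0.0597
grip_force: 2.7
```

```bash
python3 chk.py
```

```text
8.32 [0.552  0.1108 0.0547] [-3.  -4.5  2.2] 0.0597
force in reader x,y -3.5 -4.1
model reader [ 0.00017656 -0.00082744]
```

>>> {"api": "play_rows", "payload": {
  "steps": [
    [[0.001, 0, 0, 0, 0, 0], [0.002, 0, 0, 0, 0, 0], [0.003, 0, 0, 0, 0, 0], [0.004, 0, 0, 0, 0, 0], [0.004, 0, 0, 0, 0, 0]]
  ]
}}

```text
t: 8.95
eef_pos: [0.5522, 0.1112, 0.0544]
ee_rot: [2.775, 1.468, -0.011]
contact_force: [-8.9, -9.6, 9.2]
grip_width: 0.06
grip_force: 7.1
```

```bash
python3 chk.py
```

```text
8.95 [0.5522 0.1112 0.0544] [-8.9 -9.6  9.2] 0.06
force in reader x,y -9.9 -8.6
model reader [ 0.00042424 -0.00045218]
```

>>> {"api": "play_rows", "payload": {
  "steps": [
    [[0.0015, 0.001, 0, 0, 0, 0], [0.003, 0.002, 0, 0, 0, 0], [0.003, 0.002, 0, 0, 0, 0], [0.003, -0.002, 0, 0, 0, 0], [0.003, -0.002, 0, 0, 0, 0]]
  ]
}}

```text
t: 9.57
eef_pos: [0.5518, 0.1134, 0.0539]
ee_rot: [2.775, 1.465, -0.014]
contact_force: [-8.4, -11.5, 6.5]
grip_width: 0.0596
grip_force: 8.7
```

```bash
python3 chk.py; python3 - <<'E'
from go import *
go([.54,.09,.056],56)
E
```

```text
9.57 [0.5518 0.1134 0.0539] [ -8.4 -11.5   6.5] 0.0596
force in reader x,y -9.6 -10.5
model reader [0.00032256 0.00169805]
[0.54, 0.09, 0.056] 56 -> [-0.0259, 0.0035, -0.0019, -0.0008, 0.006, -0.0036]
```

>>> {"api": "play_rows", "payload": {
  "steps": [
    [[-0.004, 0, 0, 0, 0, 0], [-0.008, 0, 0, 0, 0, 0], [-0.014, 0, 0, 0, 0, 0], [-0.025, 0, -0.002, 0, 0, 0], [-0.045, 0, -0.02, 0, 0, 0], [-0.06, 0, -0.06, 0, 0, 0], [-0.08, 0, -0.12, 0, 0, 0], [-0.12, 0, -0.15, 0, 0, 0]]
  ]
}}

```text
t: 10.58
eef_pos: [0.4886, 0.02, 0.2079]
ee_rot: [2.772, 1.475, 0.008]
contact_force: [0.2, -1.5, 0.7]
grip_width: 0.0598
grip_force: 0.0
```

>>> {"api": "play_rows", "payload": {
  "steps": [
    [[-0.05, 0.0, 0, 0, 0, 0], [-0.1, 0.0, 0, 0, 0, 0], [-0.1, 0, 0, 0, 0, 0]]
  ],
  "jaw": 1
}}

```text
t: 10.95
eef_pos: [0.4284, -0.0675, 0.2046]
ee_rot: [2.779, 1.462, -0.004]
contact_force: [1.0, -0.4, -0.3]
grip_width: 0.0343
grip_force: 0.0
```

```bash
cat > seat.py <<'E'
import sys
from go import *; from m import *
st(); im,d,w=cloud("top"); np.savez("top3.npz",im=im,w=w)
t=tub(w,RO); c=np.array(t[1][0])/1000; print(t,wr(c))
save(cv2.resize(im[170:270,150:270],None,fx=5,fy=5,interpolation=cv2.INTER_CUBIC),sys.argv[1])
b=blob(w,(.524,.249),.09,.12,.03); print("button",np.median(b,axis=0),len(b), "expected",rd(-.04,.105))
E
python3 seat.py c4.png
```

```text
10.95 [ 0.4284 -0.0675  0.2046] [ 1.  -0.4 -0.3] 0.0343
(array([0.5753, 0.1533]), ((575.9132080078125, 155.22918701171875), 51.93415451049805), 657) [-0.00036142  0.00651037]
button [0.52630181 0.24782906 0.09470132] 101 expected [0.52551519 0.24867149]
```

View pics/c4.png

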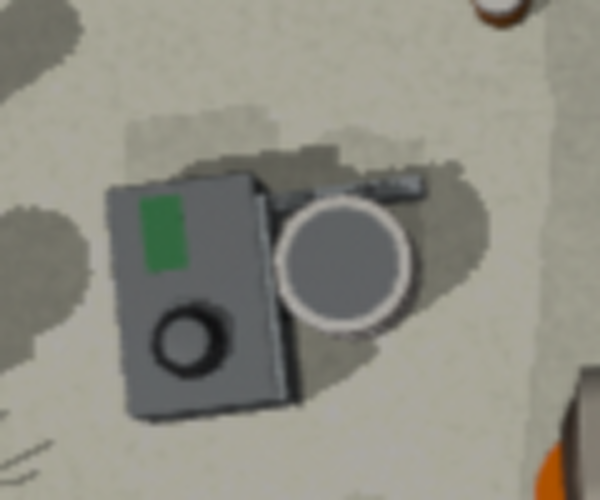

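The lid at (343,264) abuts both the plate (262–292) and the bar (350,190). During the push both reaction forces rose and the tub stalled at reader (0,0), so it is seated. Next I check the button's height profile.

```bash
python3 - <<'E'
from m import *; from go import *
c=np.array([.5257,.2483]); ps=[blob(np.load(f)["w"],c,.06,.12,.035) for f in("top1.npz","top3.npz","scene1.npz","scene2.npz")]
for nm,p in(("top",np.vstack(ps[:2])),("scene",np.vstack(ps[2:]))):
  r=np.hypot(*(p[:,:2]-c).T)
  for a in range(0,34,4):
    q=p[(r>=a/1e3)&(r<(a+4)/1e3)][:,2]; print(nm,a,len(q),np.percentile(q,[10,50,90]).round(4))
w=np.load("top3.npz")["w"]; p=blob(w,RO,.062,.085,.07); l=np.array([wr(x[:2]) for x in p]); l=l[(l[:,1]<.035)&(l[:,0]<.044)]
f=least_squares(lambda v:np.maximum(np.hypot(*(l-v).T)-.046,0)*1e3,[0,0]); print("tub",l.min(0),f.x)
o=get_obs(); go([.5257,.2483,.21],56,o); go([.5257,.2483,.135],96,o); go([.5257,.2483,.21],96,o)
E
```

```text
top 0 9 [0.094  0.0988 0.1027]
top 4 28 [0.0933 0.0978 0.102 ]
top 8 43 [0.0928 0.0967 0.1012]
top 12 76 [0.0878 0.0953 0.1016]
top 16 82 [0.0833 0.0884 0.0927]
top 20 101 [0.0751 0.0865 0.0918]
top 24 113 [0.0719 0.0768 0.0834]
top 28 132 [0.0705 0.0753 0.0799]
top 32 147 [0.0699 0.0753 0.0793]
scene 0 8 [0.0968 0.0978 0.0989]
scene 4 19 [0.096  0.0981 0.1012]
scene 8 42 [0.0954 0.0979 0.0996]
scene 12 75 [0.0883 0.095  0.0986]
scene 16 65 [0.0858 0.0889 0.095 ]
scene 20 112 [0.0757 0.0851 0.089 ]
scene 24 94 [0.0744 0.0776 0.0866]
scene 28 81 [0.0742 0.0763 0.0784]
scene 32 100 [0.0737 0.0757 0.0785]
tub [-0.0466747 -0.0450995] [-0.00077907  0.00014825]
[0.5257, 0.2483, 0.21] 56 -> [0.313, -0.0981, -0.0054, 0.0007, 0.0006, -0.004]
[0.5257, 0.2483, 0.135] 96 -> [0.3131, -0.0982, 0.0696, 0.0005, 0.0008, -0.4484]
[0.5257, 0.2483, 0.21] 96 -> [0.313, -0.0981, -0.0054, 0.0005, 0.0008, -0.4484]
```

>>> {"api": "play_rows", "payload": {
  "steps": [
    [[0.06, -0.02, -0.005, 0, 0, 0], [0.12, -0.038, -0.005, 0, 0, 0], [0.18, -0.056, -0.005, 0, 0, 0], [0.24, -0.075, -0.005, 0, 0, 0], [0.285, -0.09, -0.005, 0, 0, 0], [0.313, -0.098, -0.005, 0, 0, 0], [0.313, -0.098, -0.005, 0, 0, 0], [0.313, -0.098, -0.005, 0, 0, 0]]
  ],
  "jaw": 1
}}

```text
t: 12.0
eef_pos: [0.525, 0.2505, 0.2094]
ee_rot: [-2.775, -1.473, 0.001]
contact_force: [-0.1, -0.2, 0.1]
grip_width: 0.0002
grip_force: 0.0
```

```bash
python3 - <<'E'
from go import *
st(); go([.5257,.2483,.128],56)
E
```

```text
12.0 [0.525  0.2505 0.2094] [-0.1 -0.2  0.1] 0.0002
[0.5257, 0.2483, 0.128] 56 -> [-0.0014, 0.0019, 0.0814, -0.0003, 0.0005, -0.0008]
```

>>> {"api": "play_rows", "payload": {
  "steps": [
    [[-0.001, 0.001, 0.03, 0, 0, 0], [-0.001, 0.002, 0.055, 0, 0, 0], [-0.001, 0.002, 0.07, 0, 0, 0], [-0.001, 0.002, 0.078, 0, 0, 0], [-0.001, 0.002, 0.081, 0, 0, 0], [-0.001, 0.002, 0.081, 0, 0, 0]]
  ]
}}

```text
t: 12.75
eef_pos: [0.527, 0.2486, 0.1293]
ee_rot: [2.775, 1.472, 0.001]
contact_force: [0.3, 0.1, -0.3]
grip_width: 0.0002
grip_force: 0.0
```

>>> {"api": "play_rows", "payload": {
  "steps": [
    [[0, 0, 0.002, 0, 0, 0], [0, 0, 0.004, 0, 0, 0], [0, 0, 0.006, 0, 0, 0], [0, 0, 0.008, 0, 0, 0], [0, 0, 0.008, 0, 0, 0]]
  ]
}}

```text
t: 13.38
eef_pos: [0.5268, 0.2485, 0.1208]
ee_rot: [2.775, 1.472, 0.0]
contact_force: [-0.0, -0.5, 3.1]
grip_width: 0.0004
grip_force: 1.4
```

>>> {"api": "play_rows", "payload": {
  "steps": [
    [[0, 0, 0.002, 0, 0, 0], [0, 0, 0.004, 0, 0, 0], [0, 0, 0.006, 0, 0, 0], [0, 0, 0.007, 0, 0, 0], [0, 0, 0.007, 0, 0, 0]]
  ]
}}

```text
t: 14.0
eef_pos: [0.5269, 0.2486, 0.1168]
ee_rot: [2.773, 1.471, 0.001]
contact_force: [-8.7, -5.9, 28.1]
grip_width: 0.0001
grip_force: 14.0
```

Bottomed out: the tip is at z = 0.0918, 6 mm below the button's rest height, and the force has risen sharply. Releasing.

>>> {"api": "play_rows", "payload": {
  "steps": [
    [[0, 0, -0.005, 0, 0, 0], [0, 0, -0.012, 0, 0, 0], [0, 0, -0.03, 0, 0, 0], [0, 0, -0.07, 0, 0, 0], [0, 0, -0.11, 0, 0, 0], [-0.06, 0.02, -0.11, 0, 0, 0], [-0.12, 0.04, -0.11, 0, 0, 0], [-0.18, 0.06, -0.11, 0, 0, 0]]
  ]
}}

```text
t: 15.0
eef_pos: [0.4754, 0.0663, 0.2243]
ee_rot: [2.775, 1.472, 0.001]
contact_force: [0.4, -0.2, -0.3]
grip_width: 0.0003
grip_force: 0.0
```

>>> {"api": "play_rows", "payload": {
  "steps": [
    [[-0.06, 0.02, 0, 0, 0, 0], [-0.12, 0.04, 0, 0, 0, 0], [-0.16, 0.05, 0, 0, 0, 0], [-0.16, 0.05, 0, 0, 0, 0], [-0.16, 0.05, 0, 0, 0, 0]]
  ]
}}

```text
t: 15.62
eef_pos: [0.4279, -0.092, 0.2242]
ee_rot: [2.775, 1.472, 0.001]
contact_force: [-0.0, 1.1, -0.3]
grip_width: 0.0002
grip_force: 0.0
```

```bash
python3 seat.py c5.png; python3 - <<'E'
from m import *; from go import *
for n in("top3","s"):
    w=np.load("top3.npz")["w"] if n=="top3" else cloud("scene")[2]
    p=blob(w,RO,.062,.085,.07); l=np.array([wr(x[:2]) for x in p]); l=l[(l[:,1]<.035)&(l[:,0]<.044)]
    print("tub",l.min(0),least_squares(lambda v:np.maximum(np.hypot(*(l-v).T)-.046,0)*1e3,[0,0]).x)
    p=blob(w,(.478,-.192),.12,.15,.07); print("tall",cv2.minEnclosingCircle((p[:,:2]*1000).astype(np.float32)),len(p))
E
```

```text
15.62 [ 0.4279 -0.092   0.2242] [-0.   1.1 -0.3] 0.0002
(array([0.5751, 0.1531]), ((576.9688720703125, 155.7195281982422), 52.107215881347656), 665) [0.00074244 0.00687965]
button [0.52385261 0.24893423 0.09599959] 95 expected [0.52551519 0.24867149]
tub [-0.04690057 -0.04492653] [-0.00119159  0.00060371]
tall ((477.765869140625, -192.76490783691406), 45.52521896362305) 442
tub [-0.04615848 -0.04530093] [ 0.00063852 -0.00075433]
tall ((479.7835998535156, -190.15773010253906), 47.95633316040039) 454
```

View pics/c5.png

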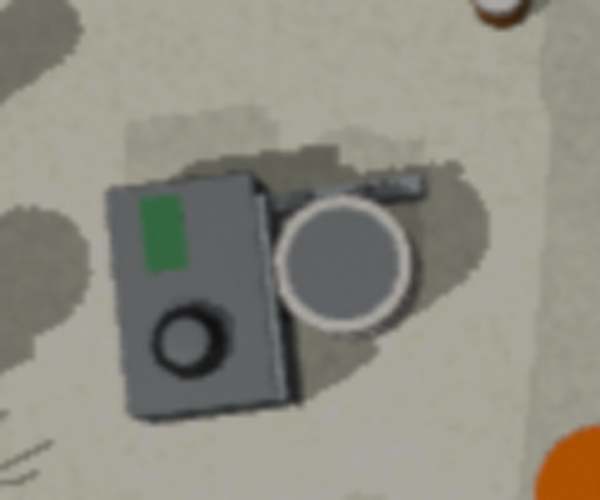

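The tub at (343,264) has not moved and sits against the plate and the bar. The button is up again, and the tall tub is at its original position.

```bash
python3 -c "
from bench import close_job; print(close_job())"
```

```text
the job is handed in; nothing more can be done
None
```

I pushed the squat tub into the corner until the forces showed it against both the front plate and the end stop, then pressed the button fully down and let it spring back; the tall tub stayed where it stood, the arm stayed clear of the other things, and the job was handed in at about 16 s.

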